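# Scrub out the leaning coffee press with the long brush

### The job

Take the long-handled brush out of its drip pot and scrub the inside of the coffee press that leans in the drying stand: push the brush down the bore until its springy tip gives gently against the hidden plunger seal, three times in all, each time pausing there a moment and drawing it back up after each push until the tip is nearly at the mouth, and never squashing the tip hard. Then stand the brush upright, tip down, in its drip pot again and let go. Leave the other things on the worktop where they are.

Things in the scene. Friction and masses are not known exactly. Their poses are not given: they have to be found in the camera images.
- brush: Long brush, 216 mm, loose, about 80 g, at first tip down in the drip pot. Origin at the free tip's end, z from tip to handle. Springy round tip tuft 0 to 18 mm, 27 mm across; stiff white bristle head 18 to 88 mm, 34 mm across; wire shaft 88 to 136 mm, 6 mm thick; grey handle 136 to 216 mm, 24 mm along the brush's x by 16 mm along its y, flat sides, rounded edges.
- brush_tuft (a joint): How far the brush's tip tuft is pushed back into the head, m: 0 free, stop at 0.016. Spring of 600 N/m: 3 mm takes about 2 N, 12.5 mm about 7.5 N. The brush's own weight pushes it in 1 to 2 mm in the pot.
- press: Coffee press chamber: steel tube with a black collar, held firmly by the stand, leaning 32 degrees from upright, mouth up and roughly towards the robot (turned up to 0.25 rad about vertical). Origin at the mouth's centre, 160 mm above the worktop, z out of the mouth, bore along -z. Bore 50 mm across, tube 59 mm across and 150 mm long, collar 72 mm across, 8 mm deep.
- pot: The drip pot: white ceramic, round, 70 mm tall, 67 mm across its slightly flared lip, bore 44 to 46 mm across (widening to 58 mm at the lip), fixed to the worktop. Origin at the centre of its underside; its inner floor is 6 mm up. The brush stands in it. Mind that wall cabinets hang 0.5 m above the worktop, over all that lies beyond x = 0.55 m: move the wrist across in front of them.
- tumbler: Bystander: drinking glass, 81 mm across, 91 mm tall, origin at the centre of its underside. Loose.
- espresso_cup: Bystander: small cup with a handle, 60 x 87 x 50 mm, origin under it. Loose.
- dish_brush: Bystander, not the brush to use: broad scrubbing brush with a bow handle on top, 61 x 155 x 91 mm, origin at the centre of its underside. Loose.
- teaspoon: Bystander: teaspoon, 130 x 26 x 11 mm, lying flat, origin at its middle. Loose.
- peg_b: Bystander: clothes peg, 15 x 72 x 12 mm, lying flat, origin at its middle. Loose.
- brush_grip (a point): Point on the brush handle's middle line, 185 mm from the tip, axes as the brush's. Gripped here across the 16 mm (brush y), fingers along the handle, the fingers stay clear of the press's mouth even at full depth.
- stand: Drying stand that holds the press, fixed: base plate 150 x 120 x 14 mm, steel wire legs beside the tube. Origin on the worktop, 90 mm in front of the point below the mouth's centre. In the press a black plunger seal closes the bore like a floor, somewhere between 85 and 125 mm below the mouth, different each time and not given: it must be felt for. It does not yield to pushes under 25 N.
There are look-alikes about, which are no part of the job. Leave any purple look-alike of the brush alone.

How it is judged:
By the outcome, as a careful person would: the job done as asked, in the order asked, and still so for the second after the job is handed in, with the robot touching nothing.
It also fails if it takes over 67 s, if anything falls off the work surface, if the arm or the gripper's body presses on something with over 40 N, if the wrist force passes 120 N, or if a joint passes its speed limit or range.

### The arm

A 6-joint arm with a two-finger parallel gripper is mounted at the origin on a cart in front of the work surface, level with it; the furniture and walls round the work are solid. World frame = base frame: x ahead of the robot, y to its left, z up, the work surface at z = 0. Lengths are in m, angles in rad, forces in N, time in s.
With the tool pointing down it reaches from about 0.275 to 0.85 m from the base axis. Payload 19 kg.
Tool frame: the origin (TCP) lies at the very end of the fingers, on their centre line; the grasp point (between the pads) lies arm.grip_point_offset behind it (arm.grip_point_offset is the distance from the TCP to the grasp point, in m); z points along the fingers, y is the line along which they close (so a half turn about z gives the same grasp; the last joint's range is limited). The gripper opens to 85 mm and grips with 20 to 120 N. Pads are 22 mm wide; open, the fingers measure 114 mm over their backs; the gripper's body (76 mm by 85 mm) begins 54 mm behind the grasp point. The pads swing forward as they close: fully open they stand 13 mm farther back than shut.
Start: joints at [1.141, 0.15, 1.437, -0, 1.554, -0.134], TCP at [0.168, 0.55, 0.231] pointing down, gripper open.
Joint ranges: [-2.8, 2.8], [-0.68, 2.1], [0.12, 2.68], [-1.39, 4.53], [0.16, 2.79], [-2.81, 2.81]. Speed limits (rad/s): [1.89, 1.89, 2.22, 3.01, 3.01, 3.01].

### API

Orientations are given as a unit quaternion [w, x, y, z].
In Python, from rig import arm gives the robot as it stands.
- The arm moves only by the shell command python3 -m crank 'ROWS'. ROWS is JSON, a list of rows, each a list of 3 entries, a list of its own where there are three numbers: the shift along the tool's x, y, z in m, then the turn, a rotation vector about the tool's x, y, z in rad, then the opening, from 0 (shut) to 1 (fully open). A call has 1 to 10 rows; each row is the pose to reach, as a shift and turn from the pose commanded when the call began, along the tool's axes at that moment; what a row does not reach only later rows make up. A row lasts 1/8 s, in which the tool goes at most 62.5 mm and 10.7 degrees, less where a joint would pass 70% of its speed; a pose out of reach is approached as far as the arm can. A call with a gripper value outside its range is refused whole. The fingers move at their own pace and stop on an object; the grip force is fixed at half the most. Time passes only in rows, so rows that repeat a pose let the fingers close. It gives the time, the measured TCP pose, the force, the opening and the grip force at its end, in the units of the state.
- arm.sense(): the state, without advancing time (a new reading comes with each control period).
- arm.read_camera(name): name is "side" or "top"; returns a dict with "image" (400x640x3 uint8, blue, green, red), "K" (3x3 intrinsics, pixels), "distortion" ([k1, k2, p1, p2, k3] as OpenCV has them; the pictures are not rectified), "rvec" (rotation vector, rad) and "tvec" (3), from world to camera coordinates, as OpenCV has them. Camera axes: x right, y down, z forward; pixel columns grow to the right and rows downward; lengths in m; the calibration is good to about 2 mm. A picture is of the moment at which its call begins. There is no depth.
- arm.finish_job(): hands the job in; it is judged then, once.
Trained networks look in the newest picture that a camera, given by its name, has taken for a name from the list of things; names that differ only in an ending like _2 or _b are one class to them, and where a whole thing is asked for, a point or a joint stands for the part that bears it (a point fixed in the world has none). Each returns a list of dicts, best first, with "confidence" (0 to 1); they miss things now and then, are a little off and sometimes report something else, mostly with a low value. They report only what shows in the picture. A call takes as long as a camera call. They do not tell look-alikes from the thing itself.
- arm.look_for(camera, name): "position" ([x, y, z] in m, in world coordinates, good to about 4 mm: the middle of the surface that is visible of it).
- arm.landmark_of(camera, name): "position" ([x, y, z] in m, in world coordinates, good to about 4 mm: a listed point, or the origin of a listed thing).
The state is a dict: "time": time; "joint_positions": joint angles; "joint_velocities": joint speeds; "joint_torque": joint torques, N m; "eef_pos": TCP position; "eef_rot": TCP orientation; "contact_force": force on the tool from outside, world axes, zero at the start; "wrist_torque": the same for the moment, N m; "opening": finger opening in m; "grip_force": force on a finger pad.
Only numpy, scipy, OpenCV 4.12 (cv2) and the standard library are available. Lean on these libraries where they do the work, as an engineer would, in place of code of your own. Each camera call takes 0.05 s, during which the arm holds its last target. There are 200 camera calls.

## Working session

There is one attempt and no reset: what is moved stays moved. The work goes in short steps, Python scripts to look and compute and a shell command to move; the robot and the scene stay as the last step left them, time stands still between calls to the robot, and variables do not carry over. Pictures are saved under pics/ and viewed, at most 13 in all, crops included, and the job is handed in when it is done.

```bash
mkdir -p pics; ls; python3 - <<'E'
from rig import arm
import cv2
print(arm.grip_point_offset, arm.sense())
for c in("side","top"):
    r=arm.read_camera(c); cv2.imwrite(f"pics/{c}0.png",r["image"]); print(c,r["K"],r["distortion"],r["rvec"],r["tvec"])
    for n in("brush","brush_grip","press","pot","stand"):
        for f in ("landmark_of","look_for"):
            print(n,f,[([round(x,3) for x in d["position"]],round(d["confidence"],2)) for d in getattr(arm,f)(c,n)])
E
```

```text
pics
0.0187 {'time': 0.0, 'joint_positions': array([ 1.14101801e+00,  1.50990030e-01,  1.43801940e+00, -1.58656084e-05,
        1.55378066e+00, -1.34033897e-01]), 'joint_velocities': array([ 2.07804923e-04, -9.00100505e-04, -7.90438018e-05,  1.19600825e-03,
        1.61588826e-04,  6.64815585e-04]), 'joint_torque': array([ 1.76966969e-04, -7.13052177e+01, -5.70847249e+01, -2.70498858e-04,
        9.22297302e-03, -3.36598555e-05]), 'eef_pos': array([0.16752755, 0.54980575, 0.23067895]), 'eef_rot': array([-1.58936351e-04,  1.47333733e-01,  9.89086656e-01, -5.77288686e-04]), 'contact_force': array([-0.56451805,  0.66234407,  0.29106203]), 'wrist_torque': array([-0.01391665,  0.03692283,  0.04313832]), 'grip_force': 0.0, 'opening': 0.08488213382915324}
side [[370.7726971    0.         322.78421186]
 [  0.         370.7726971  192.72239388]
 [  0.           0.           1.        ]] [0.01570491 0.         0.         0.         0.        ] [ 0.08044468  2.76477271 -1.39573634] [0.50236152 0.0729874  0.94118114]
brush landmark_of [([0.388, 0.185, 0.007], 0.75), ([0.472, 0.218, -0.001], 0.7)
[... 684 characters left out ...]
[  0.           0.           1.        ]] [-0.05636823  0.          0.          0.          0.        ] [ 2.13260406 -2.09317716  0.21768708] [-0.02496194  0.52959134  0.88170629]
brush landmark_of [([0.477, 0.214, -0.001], 0.91), ([0.385, 0.18, 0.005], 0.59)]
brush look_for [([0.383, 0.177, 0.148], 0.69), ([0.473, 0.206, 0.1], 0.63)]
brush_grip landmark_of [([0.479, 0.216, 0.188], 0.6)]
brush_grip look_for [([0.475, 0.21, 0.103], 0.94), ([0.385, 0.174, 0.145], 0.81)]
press landmark_of []
press look_for [([0.505, -0.182, 0.137], 0.67)]
pot landmark_of [([0.383, 0.183, 0.003], 0.83)]
pot look_for [([0.38, 0.174, 0.068], 0.79)]
stand landmark_of []
stand look_for [([0.512, -0.17, 0.03], 0.86)]
```

View pics/side0.png

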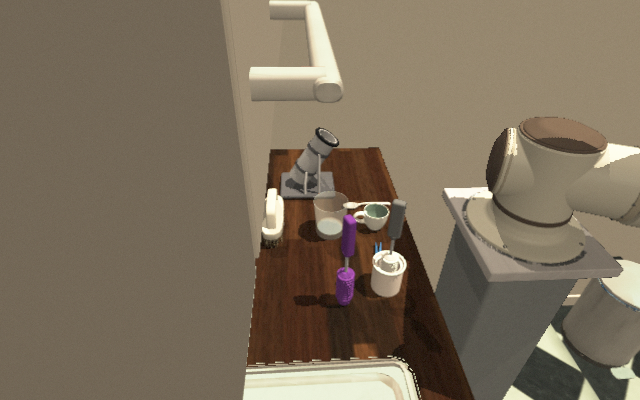

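View pics/top0.png

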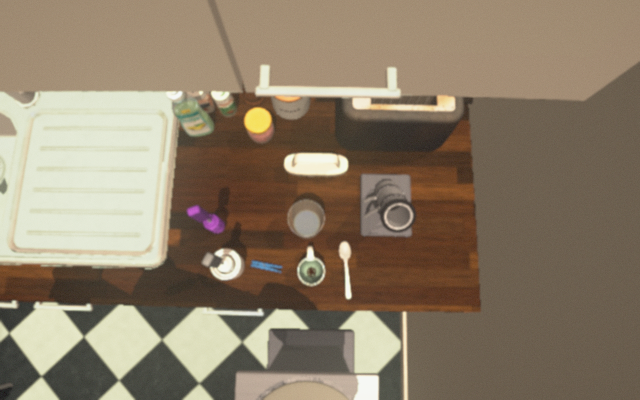

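The side view shows the grey brush in the pot at about (390,250), with its handle top at (398,203). The purple look-alike is at (347,260) and the press mouth at (326,138). The top view shows the pot at (228,264), the handle top at (208,259) and the press mouth at (397,215). I'll zoom in on these.

```bash
python3 - <<'E'
import cv2,numpy as np
s=cv2.imread("pics/side0.png");t=cv2.imread("pics/top0.png")
f=lambda i,x,y:cv2.resize(i[y:y+75,x:x+100],(400,300),interpolation=cv2.INTER_CUBIC)
def g(i,x,y):
    o=f(i,x,y)
    for k in range(0,100,10):
        cv2.putText(o,str(x+k),(k*4,8),0,.3,(0,255,255)); cv2.line(o,(k*4,8),(k*4,14),(0,255,255))
    for k in range(10,75,10): cv2.putText(o,str(y+k),(0,k*4+3),0,.3,(0,255,255))
    return o
# side pot: taller
a=s[195:300,330:470]; 
cv2.imwrite("pics/z0.png",np.vstack([np.hstack([f(s,345,195) if 0 else g(s,345,195),g(s,275,122)]),np.hstack([g(t,180,225),g(t,345,170)])]))
E
```

```text
(no output)
```

View pics/z0.png

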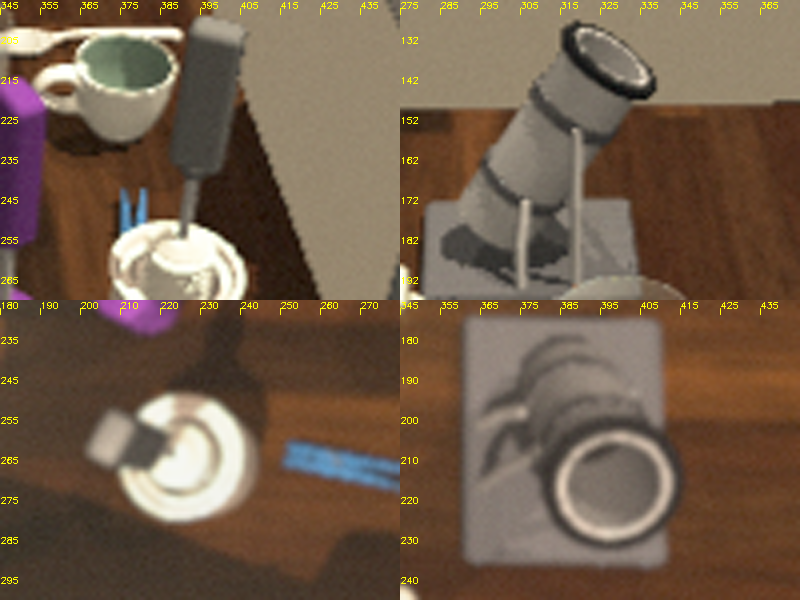

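The crops give usable outlines of the handle, the plate and the collar, so I'll fit the geometry to them.

```bash
cat > h.py <<'E'
from rig import arm
import cv2,numpy as np
from scipy.spatial.transform import Rotation as R
from scipy.optimize import least_squares, minimize
def proj(c,P): return cv2.projectPoints(np.array(P,float).reshape(-1,3),c["rvec"],c["tvec"],c["K"],np.array(c["distortion"]))[0].reshape(-1,2)
def ray(c,px,z):
    u=cv2.undistortPoints(np.array(px,float).reshape(-1,1,2),c["K"],np.array(c["distortion"])).reshape(-1,2)
    M=cv2.Rodrigues(np.array(c["rvec"],float))[0]; o=-M.T@np.array(c["tvec"]).ravel()
    d=np.c_[u,np.ones(len(u))]@M
    return o+d*((z-o[2])/d[:,2])[:,None]
E
python3 - <<'E'
from h import *
C={n:arm.read_camera(n) for n in("side","top")}
S,T=C["side"],C["top"]
q=lambda x,y,ox,oy:(ox+x/4-.375,oy+y/4-.375)
pl=[q(65,17,345,170),q(261,18,345,170),q(267,263,345,170),q(63,266,345,170)]
P=ray(T,pl,.014);print("plate",P.round(4).tolist(),P.mean(0))
e=[P[0]-P[3],P[1]-P[2]];print("yaw",[np.arctan2(v[1],v[0]) for v in e],[np.arctan2(*(v[[1,0]]*[1,1]))+np.pi/2 for v in (P[1]-P[0],P[2]-P[3])])
# pot lip outer in top (z=.07): crop extents
L=ray(T,[q(118,160,180,225),q(248,160,180,225),q(183,92,180,225),q(183,222,180,225)],.068);print("lip",L.round(4).tolist(),L.mean(0))
# handle masks
def mask(im,x0,y0,x1,y1):
    h=cv2.cvtColor(im,cv2.COLOR_BGR2HSV).astype(int);m=np.zeros(im.shape[:2],np.uint8)
    k=(h[...,1]<70)&(h[...,2]<190)&(h[...,2]>40);m[y0:y1,x0:x1]=k[y0:y1,x0:x1];return m
for n,b in(("side",(385,196,408,242)),("top",(198,250,224,270))):
    im=C[n]["image"];x0,y0,x1,y1=b
    h=cv2.cvtColor(im,cv2.COLOR_BGR2HSV)[y0:y1,x0:x1]
    print(n,"S");print("\n".join(" ".join(f"{s:3d}/{v:3d}" for s,v in zip(r[:,1],r[:,2])) for r in (h if n=="top" else h[::6])))
# press mouth circle
top=lambda x,y:q(x-400,y-300,345,170)
sid=lambda x,y:q(x-400,y,275,122)
E
```

```text
plate [[0.6099, -0.1202, 0.014], [0.6117, -0.2383, 0.014], [0.4636, -0.2377, 0.014], [0.4598, -0.1185, 0.014]] [ 0.53622614 -0.17866233  0.014     ]
yaw [np.float64(-0.011095544293670235), np.float64(-0.0037907824289738685)] [np.float64(0.015008494666957306), np.float64(0.03187046829710849)]
lip [[0.3844, 0.2155, 0.068], [0.3859, 0.1446, 0.068], [0.422, 0.1822, 0.068], [0.352, 0.178, 0.068]] [0.38608192 0.18006808 0.068     ]
side S
169/ 83 165/ 79 153/ 80 166/ 77 159/ 77 187/ 71 155/ 82 154/ 93 165/108 170/117 170/117 175/ 99 119/ 94  70/134  66/150  68/151  66/150  66/151  68/151  69/147  69/152  68/149  65/152
 25/251  26/251  29/251  27/250  63/217  92/119 168/ 76  69/ 93  41/125  42/152  39/162  43/165  42/171  44/175  42/177  39/177  42/177  42/177  42/177  43/176  40/159  56/151  71/151
 45/ 85  52/127  75/170 104/125 164/ 81 166/ 83  85/ 69  31/ 66  45/ 63  36/ 70  32/ 72  33/ 70  36/ 70  23/ 66  44/ 69  36/ 71  41/ 68  35/ 72  40/ 76  34/ 82  31/ 74  63/129  67/148
 49/ 83  45/107  27/243  56/201 138/ 98  85/ 72  28/ 63  37/ 69  36/ 70  35/ 72  36/ 70  38/ 73  33/ 69  39/ 72
[... 4274 characters left out ...]
/107  44/104  40/101  42/121  45/175  39/228  17/245   7/247   5/247   5/247
125/ 94 135/ 89 125/ 90 120/ 87 127/ 84 124/ 82 112/ 84  97/ 84  82/ 93  90/ 94  84/ 97  52/123  39/175  36/201  45/188  54/162  52/161  51/160  42/146  38/170  40/221  23/244  14/247   9/247   6/247   6/247
133/ 96 127/ 92 119/ 92 133/ 86 120/ 83 129/ 85 135/ 83 128/ 82 128/ 80 117/ 87 109/ 94  73/122  48/185  42/227  45/227  59/213  55/219  46/225  51/211  39/210  23/235  13/246   9/247   8/247   8/246   8/247
131/ 99 127/ 94 115/ 93 127/ 90 111/ 92 127/ 90 133/ 88 132/ 89 132/ 85 123/ 89 134/ 95  89/117  68/173  50/228  43/238  51/231  43/234  34/242  39/236  41/222  23/228  16/243  10/247   8/247   5/247   5/247
```

```bash
cat > fit.py <<'E'
from h import *
q=lambda x,y,ox,oy:(ox+x/4-.375,oy+y/4-.375)
top=lambda x,y:q(x-400,y-300,345,170)
sid=lambda x,y:q(x-400,y,275,122)
th=np.linspace(0,2*np.pi,90)[:-1]
def pressR(yaw): return R.from_euler("ZY",[yaw,-np.deg2rad(32)])  # mouth axis towards -x
def circ(c,yaw,r,z): return np.array(c)+pressR(yaw).apply(np.c_[r*np.cos(th),r*np.sin(th),0*th+z])
def box(P): return np.r_[P.min(0),P.max(0)]
def hand(p):
    c=np.array(p[:3]); Rb=R.from_euler("XYZ",[p[3],p[4],p[5]])
    f=lambda z:c+Rb.apply([[a*.012,b*.008,z] for a,b in((1,1),(1,-1),(-1,-1),(-1,1))])
    return f(.040),f(-.040),Rb
E
python3 - <<'E'
from fit import *
C={n:arm.read_camera(n) for n in("side","top")};S,T=C["side"],C["top"]
obsT=[np.r_[top(540,417),top(683,546)],np.r_[top(566,442),top(660,533)],np.r_[top(555,430),top(673,543)]]
obsS=np.r_[sid(562,20),sid(657,100)]
el,er=[sid(540,80),sid(460,192)],[sid(617,125),sid(565,215)]
def res(p,full=True):
    c=[p[0],p[1],.16];y=p[2]
    col=np.r_[circ(c,y,.036,0),circ(c,y,.036,-.008)]
    o=[box(proj(T,col))-obsT[0],box(proj(T,circ(c,y,.025,0)))-obsT[1],box(proj(T,circ(c,y,.0295,0)))-obsT[2],box(proj(S,col))-obsS]
    A=proj(S,circ(c,y,.0295,-.03));B=proj(S,circ(c,y,.0295,-.13))
    for e,s in((el,-1),(er,1)):
        d=np.subtract(e[1],e[0]);n=np.array([-d[1],d[0]])/np.hypot(*d); n=n if n[0]*s>0 else -n
        o.append([((X-e[0])@n).max() for X in(A,B)])
    return np.concatenate(o)
r=least_squares(res,[.48,-.18,0]);print("press",r.x.round(4),r.fun.round(1), "sd",np.sqrt(np.diag(np.linalg.inv(r.jac.T@r.jac))))
# handle
def msk(n,b,f):
    x0,y0,x1,y1=b;h=cv2.cvtColor(C[n]["image"],cv2.COLOR_BGR2HSV)[y0:y1,x0:x1].astype(int);return f(h[...,1],h[...,2]).astype(float)
bs=(383,192,412,242);bt=(198,250,214,267)
ms=msk("side",bs,lambda s,v:(s<58)&(v<185)); ms[:, :3]=0
ms=cv2.morphologyEx(ms,cv2.MORPH_OPEN,np.ones((3,3)))
n,l,st,_=cv2.connectedComponentsWithStats(ms.astype(np.uint8));ms=(l==1+st[1:,4].argmax()).astype(float)
mt=msk("top",bt,lambda s,v:(s<60)&(v>128)); mt[-2:,11:]=0
n,l,st,_=cv2.connectedComponentsWithStats(mt.astype(np.uint8));mt=(l==1+st[1:,4].argmax()).astype(float)
def ren(P,b):
    k=8;im=np.zeros(((b[3]-b[1])*k,(b[2]-b[0])*k),np.uint8)
    P=((P-[b[0]-.5,b[1]-.5])*k);cv2.fillConvexPoly(im,cv2.convexHull(P.astype(np.float32)).astype(np.int32),1)
    return cv2.resize(im.astype(np.float32),(b[2]-b[0],b[3]-b[1]),interpolation=cv2.INTER_AREA)
def cost(p):
    a,b_,_=hand(p)
    return np.abs(ren(proj(S,np.r_[a,b_]),bs)-ms).sum()+2*np.abs(ren(proj(T,a),bt)-mt).sum()
best=min((minimize(cost,[.385,.185,.18,0,0,y],method="Nelder-Mead",options=dict(maxiter=3000,initial_simplex=np.array([.385,.185,.18,0,0,y])+np.r_[np.zeros((1,6)),np.diag([.01,.01,.01,.05,.05,.3])])) for y in np.arange(0,3.1,.35)),key=lambda r:r.fun)
p=best.x;Rb=hand(p)[2];print("handle",best.fun,ms.sum(),mt.sum(),p.round(4),"axis",Rb.apply([0,0,1]).round(4),"tip",(p[:3]-Rb.apply([0,0,.176])).round(4))
np.save("hp.npy",np.r_[p,r.x])
k=6
def ov(c,x,y,polys):
    im=cv2.resize(c["image"][y:y+66,x:x+66],None,fx=k,fy=k,interpolation=cv2.INTER_CUBIC)
    for P in polys: cv2.polylines(im,[((P-[x-.5,y-.5])*k).astype(np.int32)],True,(0,255,0),1)
    return im[:300] if 0 else im
c=[r.x[0],r.x[1],.16];y=r.x[2]
pr=[(.036,0),(.025,0),(.0295,-.03),(.0295,-.15)]
hp=[*hand(p)[:2]]
lip=[np.c_[.386+.0335*np.cos(th),.180+.0335*np.sin(th),0*th+.07]]
f=lambda c_,x,y_,Ps:ov(c_,x,y_,[proj(c_,P) for P in Ps])[:300]
X=[circ(c,y,*a) for a in pr]
cv2.imwrite("pics/ov.png",np.vstack([np.hstack([f(S,360,192,hp+lip),f(S,285,125,X)]),np.hstack([f(T,190,236,hp+lip),f(T,355,183,X)])]))
E
```

```text
press [ 0.4821 -0.1783  0.1583] [-0.3 -0.8  0.3  1.8 -0.4 -0.4  0.7  0.1  0.1  0.4 -0.4 -0.4 -1.2  0.3
  0.3 -0.3  0.1 -1.6  0.5 -2. ] sd [0.00073664 0.00080859 0.06070473]
handle 108.125 507.0 97.0 [ 0.3856  0.1804  0.1761 -0.0131  0.0181  2.8033] axis [0.0181 0.0131 0.9998] tip [3.824e-01 1.781e-01 1.000e-04]
```

View pics/ov.png

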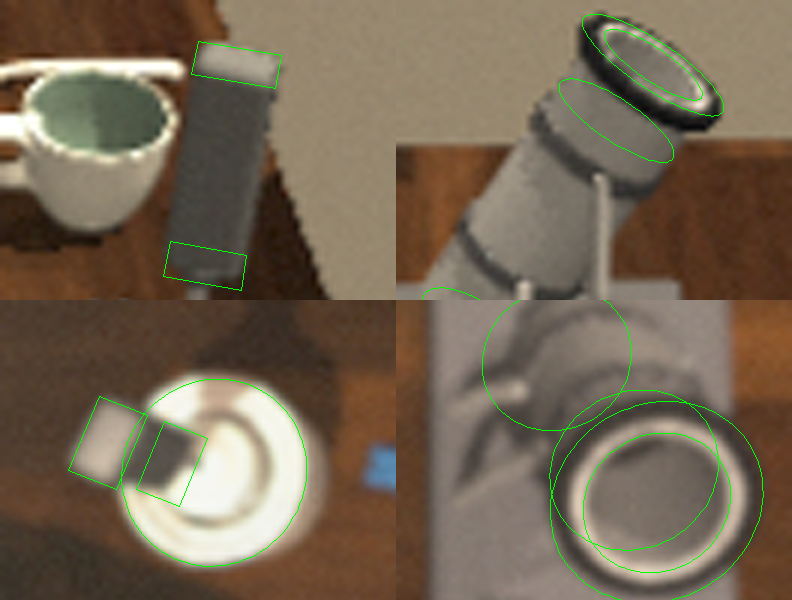

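Handle fit is good: yaw about 2.80 and lean about 1°. The press yaw of 0.158 is wrong, because the tail outline falls left of the tube. I'll refit it using the image gradient along the projected tube outline.

```bash
python3 - <<'E'
from fit import *
C={n:arm.read_camera(n) for n in("side","top")};S,T=C["side"],C["top"]
def grad(c):
    g=cv2.GaussianBlur(c["image"],(0,0),1.2).astype(float)
    return np.sqrt(sum(cv2.Sobel(g,cv2.CV_64F,a,b,ksize=3)**2 for a,b in((1,0),(0,1))).sum(2))
G={"side":grad(S),"top":grad(T)}
def smp(n,P): return cv2.remap(G[n].astype(np.float32),P[:,:1].astype(np.float32),P[:,1:].astype(np.float32),cv2.INTER_LINEAR).ravel()
def score(p):
    c=[p[0],p[1],.16];s=0
    for n,c_ in C.items():
        s+=np.sqrt(smp(n,proj(c_,circ(c,p[2],.025,0)))).mean()+np.sqrt(smp(n,proj(c_,circ(c,p[2],.036,0)))).mean()
        if n=="side":
            A=proj(c_,circ(c,p[2],.0295,-.012));B=proj(c_,circ(c,p[2],.0295,-.13))
            h=cv2.convexHull(np.r_[A,B].astype(np.float32)).reshape(-1,2)
            d=np.roll(h,-1,0)-h; L=np.hypot(*d.T)
            for i in np.argsort(L)[-2:]: s+=np.sqrt(smp(n,h[i]+np.linspace(0,1,40)[:,None]*d[i])).mean()
    return -s
for y in np.arange(-.25,.26,.05):
    r=min((minimize(lambda q_:score([*q_,y]),[.481+a,-.179+b],method="Nelder-Mead",options=dict(initial_simplex=np.array([.481+a,-.179+b])+[[0,0],[.003,0],[0,.003]])) for a in(-.003,.003) for b in (-.003,.003)),key=lambda r:r.fun);print(round(y,2),r.x.round(4),round(r.fun,2))
k=6
def ov(c_,x,y_,yaw,cx):
    im=cv2.resize(c_["image"][y_:y_+66,x:x+66],None,fx=k,fy=k,interpolation=cv2.INTER_CUBIC)
    im=cv2.convertScaleAbs(im,alpha=1.4)
    for a in((.036,0),(.025,0),(.0295,-.015),(.0295,-.15)):
        cv2.polylines(im,[((proj(c_,circ(cx,yaw,*a))-[x-.5,y_-.5])*k).astype(np.int32)],True,(0,255,0),1)
    return im[:300]
cx=[.481,-.179,.16]
cv2.imwrite("pics/ov2.png",np.vstack([np.hstack([ov(S,285,130,y,cx)[:,:396],ov(T,355,178,y,cx)]) for y in(0,-.1)]))
E
```

```text
-0.25 [ 0.4826 -0.173 ] -77.61
-0.2 [ 0.4827 -0.1732] -77.47
-0.15 [ 0.4828 -0.173 ] -77.35
-0.1 [ 0.4849 -0.1727] -77.65
-0.05 [ 0.485  -0.1728] -78.1
-0.0 [ 0.4847 -0.173 ] -78.57
0.05 [ 0.4848 -0.1732] -79.4
0.1 [ 0.485  -0.1735] -80.29
0.15 [ 0.4855 -0.1737] -81.08
0.2 [ 0.4858 -0.174 ] -81.42
0.25 [ 0.4863 -0.1742] -81.11
```

View pics/ov2.png

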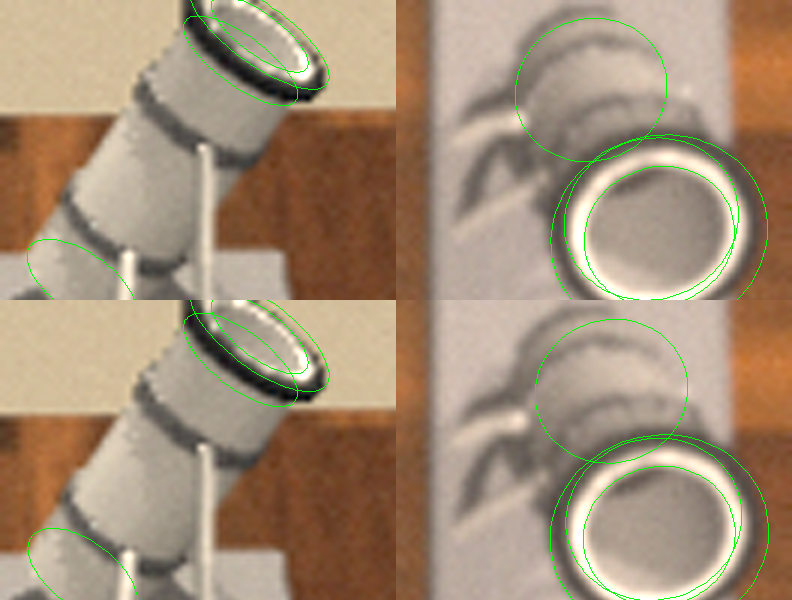

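The overlay shows yaw ≈ 0 lines up with the tube tail and the plate. The mouth centre comes out near (0.483, -0.178). Next I'll work out the move to the grasp.

```bash
cat > mv.py <<'E'
from h import *
GO=arm.grip_point_offset
def pose(): 
    s=arm.sense();return np.array(s["eef_pos"]),R.from_quat(np.roll(s["eef_rot"],-1))
def delta(p,Rt,p0=None):
    P,Q=pose() if p0 is None else p0
    print("shift",Q.inv().apply(np.array(p)-P).round(4).tolist(),"turn",(Q.inv()*Rt).as_rotvec().round(4).tolist())
def down(yaw_y): # tool pointing down, tool y at heading yaw_y
    y=np.array([np.cos(yaw_y),np.sin(yaw_y),0]);z=np.array([0,0,-1]);return R.from_matrix(np.c_[np.cross(y,z),y,z])
E
python3 - <<'E'
from mv import *
P,Q=pose();print(Q.as_matrix().round(3))
D=down(2.8033+np.pi/2-np.pi)
for z in (.26,.1708): delta([.3858,.1806,z],D)
E
```

```text
[[-0.957  0.292 -0.   ]
 [ 0.292  0.957 -0.   ]
 [-0.    -0.    -1.   ]]
shift [-0.3164, -0.2897, -0.0287] turn [-0.0001, 0.0, 0.0424]
shift [-0.3164, -0.2897, 0.0605] turn [-0.0001, 0.0, 0.0424]
```

```bash
python3 -m crank '[[[-0.04,-0.035,-0.03],[0,0,0.042],1],[[-0.3164,-0.2897,-0.03],[0,0,0.042],1],[[-0.3164,-0.2897,-0.03],[0,0,0.042],1],[[-0.3164,-0.2897,-0.03],[0,0,0.042],1],[[-0.3164,-0.2897,-0.03],[0,0,0.042],1],[[-0.3164,-0.2897,-0.03],[0,0,0.042],1],[[-0.3164,-0.2897,-0.03],[0,0,0.042],1],[[-0.3164,-0.2897,-0.03],[0,0,0.042],1],[[-0.3164,-0.2897,-0.03],[0,0,0.042],1],[[-0.3164,-0.2897,-0.03],[0,0,0.042],1]]'; python3 - <<'E'
from mv import *
c=arm.read_camera("top");s=arm.read_camera("side")
f=lambda c,x,y:cv2.resize(c["image"][y:y+100,x:x+100],(400,400),interpolation=cv2.INTER_CUBIC)
cv2.imwrite("pics/a.png",np.hstack([f(s,345,150),f(c,165,205)]))
delta([.3858,.1806,.1708],down(2.8033-np.pi/2))
E
```

```text
time: 2.65
eef_pos: [0.3853, 0.1817, 0.2613]
eef_rot: [-0.0, 0.167, 0.986, 0.0]
contact_force: [-0.6, 0.7, -1.1]
opening: 0.0855
grip_force: 0.0
shift [-0.0008, -0.0009, 0.0905] turn [0.0, -0.0001, 0.0027]
```

View pics/a.png

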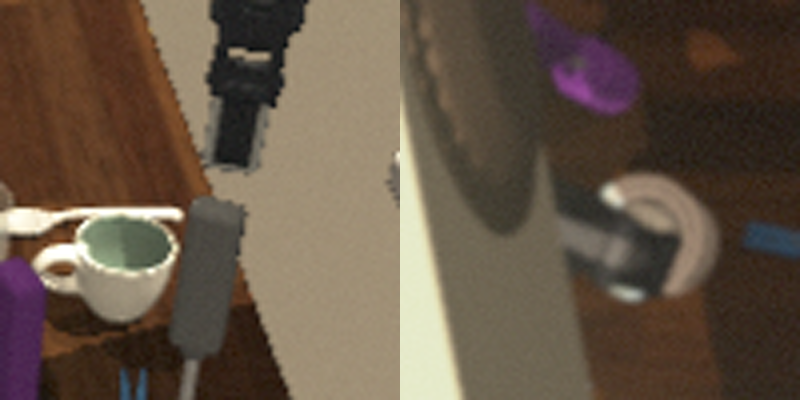

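The side view shows the fingers above the handle and in line with it, so I'll go down and close.

```bash
python3 -m crank '[[[-0.001,-0.001,0.045],[0,0,0.003],1],[[-0.001,-0.001,0.08],[0,0,0.003],1],[[-0.001,-0.001,0.0905],[0,0,0.003],1],[[-0.001,-0.001,0.0905],[0,0,0.003],1],[[-0.001,-0.001,0.0905],[0,0,0.003],0],[[-0.001,-0.001,0.0905],[0,0,0.003],0],[[-0.001,-0.001,0.0905],[0,0,0.003],0],[[-0.001,-0.001,0.0905],[0,0,0.003],0],[[-0.001,-0.001,0.0905],[0,0,0.003],0],[[-0.001,-0.001,0.0905],[0,0,0.003],0]]'; python3 - <<'E'
from mv import *
s=arm.sense();print(s["wrist_torque"],s["joint_positions"])
delta([.3858,.1806,.36],down(2.8033-np.pi/2))
E
```

```text
time: 4.0
eef_pos: [0.3865, 0.1794, 0.1708]
eef_rot: [0.0, 0.17, 0.986, -0.0]
contact_force: [-0.6, -0.2, -0.4]
opening: 0.0156
grip_force: 59.8
[-0.02899728 -0.06860034  0.00137277] [ 2.53334652e-01 -1.37261787e-01  1.84987324e+00 -8.58242982e-05
  1.42895537e+00 -9.76632852e-01]
shift [0.001, 0.0009, -0.1892] turn [-0.0001, 0.0001, -0.0025]
```

Gripped at 15.6 mm opening and 60 N. Next: lift straight out, then compute the tilted approach.

```bash
python3 -m crank '[[[0,0,-0.02],[0,0,0],0],[[0,0,-0.06],[0,0,0],0],[[0,0,-0.11],[0,0,0],0],[[0,0,-0.16],[0,0,0],0],[[0,0,-0.19],[0,0,0],0],[[0,0,-0.19],[0,0,0],0]]'; python3 - <<'E'
from mv import *
c=arm.read_camera("side");t=arm.read_camera("top")
f=lambda c,x,y:cv2.resize(c["image"][y:y+150,x:x+150],(400,400),interpolation=cv2.INTER_CUBIC)
cv2.imwrite("pics/b.png",np.hstack([f(c,320,140),f(t,140,190)]))
P,Q=pose()
Q0=down(2.8033-np.pi/2)
yaw=.01
Rt=R.from_euler("Z",yaw)*R.from_euler("Y",-np.deg2rad(32))*Q0
a=-Rt.apply([0,0,1]);m=np.array([.483,-.1775,.16]);print(a,pose()[0])
delta([.37,.0,.37],Rt)
delta(m+a*(.03+.1663),Rt)
E
```

```text
time: 4.75
eef_pos: [0.3869, 0.1795, 0.3626]
eef_rot: [0.001, 0.17, 0.986, 0.001]
contact_force: [0.1, -0.4, -1.7]
opening: 0.0151
grip_force: 59.8
[-0.52989277 -0.0052991   0.8480481 ] [0.38637192 0.17936447 0.36005446]
shift [-0.0445, -0.1745, -0.0099] turn [-0.1891, -0.5263, -0.0121]
shift [-0.1127, -0.3398, 0.0337] turn [-0.1891, -0.5263, -0.0121]
```

View pics/b.png

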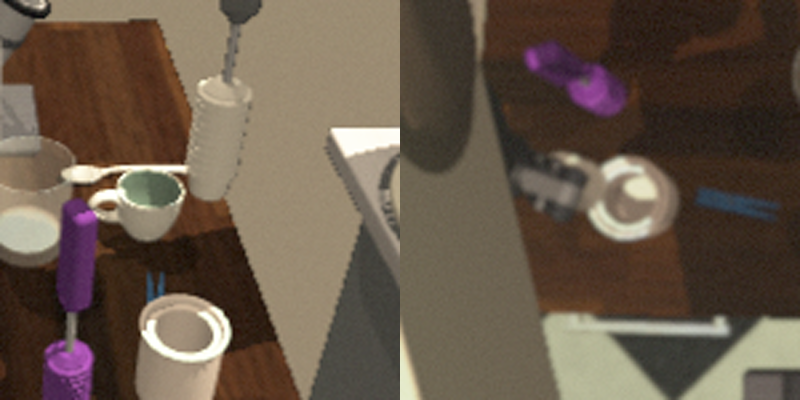

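The side view shows the brush clear of the pot, which is at about (183,350) in the crop, and hanging straight. Next is the tilt and traverse.

```bash
python3 -m crank '[[[-0.01,-0.04,-0.005],[-0.045,-0.13,-0.003],0],[[-0.02,-0.08,-0.01],[-0.09,-0.26,-0.006],0],[[-0.035,-0.13,-0.01],[-0.14,-0.39,-0.009],0],[[-0.0445,-0.1745,-0.01],[-0.189,-0.526,-0.012],0],[[-0.06,-0.22,-0.005],[-0.189,-0.526,-0.012],0],[[-0.085,-0.27,0.01],[-0.189,-0.526,-0.012],0],[[-0.105,-0.32,0.025],[-0.189,-0.526,-0.012],0],[[-0.1127,-0.3398,0.0337],[-0.189,-0.526,-0.012],0],[[-0.1127,-0.3398,0.0337],[-0.189,-0.526,-0.012],0],[[-0.1127,-0.3398,0.0337],[-0.189,-0.526,-0.012],0]]'; cat > chk.py <<'E'
from fit import *
from mv import *
def tip(l=.1663):
    P,Q=pose();return P+Q.apply([0,0,l]),Q
E
python3 - <<'E'
from chk import *
s=arm.sense();print(s["joint_positions"].round(2))
tp,Q=tip();print("tip",tp)
Rt=R.from_euler("Z",.01)*R.from_euler("Y",-np.deg2rad(32))*down(2.8033-np.pi/2)
a=-Rt.apply([0,0,1]);m=np.array([.483,-.1775,.16]);delta(m+a*(.03+.1663),Rt)
S=arm.read_camera("side");T=arm.read_camera("top")
k=4
def f(c,x,y):
    im=cv2.resize(c["image"][y:y+100,x:x+100],(400,400),interpolation=cv2.INTER_CUBIC)
    d=lambda P,col:cv2.polylines(im,[((proj(c,P)-[x-.5,y-.5])*k).astype(np.int32)],True,col,1)
    for r,z in((.025,0),(.036,0)): d(circ(m,.01,r,z),(0,255,0))
    P=tp;ax=-Q.apply([0,0,1]);
    d([tp,tp+ax*.13],(0,0,255))
    return im
cv2.imwrite("pics/c.png",np.hstack([f(S,270,70),f(T,340,170)]))
E
```

```text
time: 6.1
eef_pos: [0.3784, -0.1803, 0.3245]
eef_rot: [0.27, 0.16, 0.948, 0.049]
contact_force: [-0.3, 0.4, -0.5]
opening: 0.0158
grip_force: 59.7
[-1.   -0.52  1.91  0.47  1.45 -2.22]
tip [ 0.46618345 -0.1792763   0.18331897]
shift [-0.0008, 0.0022, -0.0013] turn [0.0004, -0.0025, -0.0056]
```

View pics/c.png

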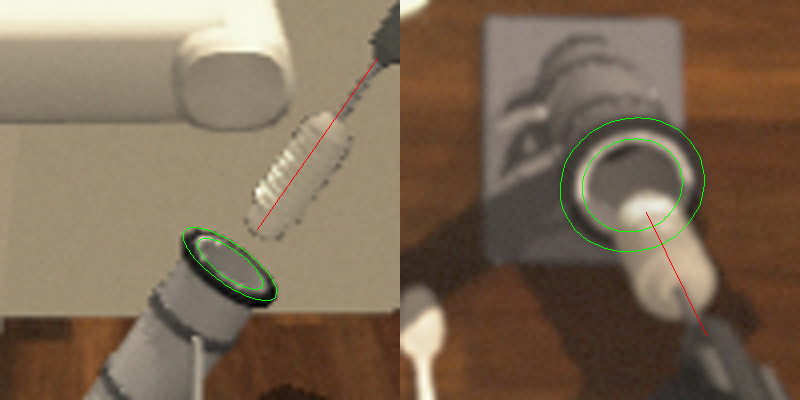

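The side view shows the brush on the axis line. The tuft end at (266,236) sits a few mm below the predicted tip at (257,230), so I'll bias 2 mm upward. The top view shows the tuft at (648,210) heading into the bore. I'll work out the insertion deltas.

```bash
cat > ins.py <<'E'
from chk import *
Rt=R.from_euler("Z",.01)*R.from_euler("Y",-np.deg2rad(32))*down(2.8033-np.pi/2)
a=-Rt.apply([0,0,1]);m=np.array([.483,-.1775,.16]);e=np.array([np.cos(.5585),0,np.sin(.5585)])
def stat():
    s=arm.sense();tp,Q=tip();v=R.from_matrix(np.c_[e,np.cross(a,e),a]).inv()
    print("depth/lat [e,side,-depth] mm",(1e3*v.apply(tp-m)).round(1),"force",v.apply(s["contact_force"]).round(2),"torque",s["wrist_torque"].round(2))
E
python3 - <<'E'
from ins import *
stat()
for d in(0,.02,.07): delta(m+e*.002+a*(.1663-d),Rt)
E
```

```text
depth/lat [e,side,-depth] mm [-0.3  0.4 29.8] force [ 0.05  0.11 -0.46] torque [-0.    0.33  0.03]
shift [-0.0022, 0.0005, 0.0298] turn [0.0008, -0.0009, -0.0019]
shift [-0.0022, 0.0005, 0.0498] turn [0.0008, -0.0009, -0.0019]
shift [-0.0022, 0.0005, 0.0998] turn [0.0008, -0.0009, -0.0019]
```

```bash
python3 -m crank '[[[-0.002,0.0005,0.01],[0.001,-0.001,-0.002],0],[[-0.002,0.0005,0.025],[0.001,-0.001,-0.002],0],[[-0.002,0.0005,0.04],[0.001,-0.001,-0.002],0],[[-0.002,0.0005,0.05],[0.001,-0.001,-0.002],0],[[-0.002,0.0005,0.05],[0.001,-0.001,-0.002],0],[[-0.002,0.0005,0.05],[0.001,-0.001,-0.002],0]]'; python3 - <<'E'
from ins import *
stat()
T=arm.read_camera("top");S=arm.read_camera("side")
f=lambda c,x,y:cv2.resize(c["image"][y:y+75,x:x+75],(400,400),interpolation=cv2.INTER_CUBIC)
cv2.imwrite("pics/d.png",np.hstack([f(S,290,95),f(T,360,175)]))
E
```

```text
time: 6.95
eef_pos: [0.4074, -0.1783, 0.2863]
eef_rot: [0.272, 0.156, 0.948, 0.047]
contact_force: [-0.1, 0.5, 0.0]
opening: 0.0152
grip_force: 59.6
depth/lat [e,side,-depth] mm [  3.   -0.2 -19.2] force [-0.04  0.46  0.03] torque [ 0.01  0.36 -0.05]
```

View pics/d.png

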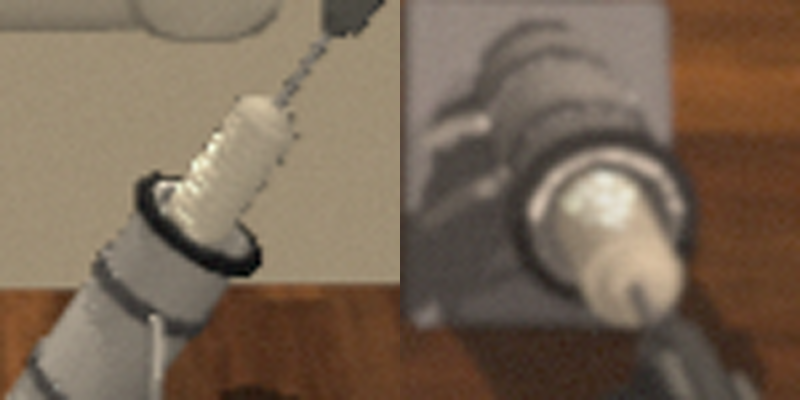

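The brush head is centred in the bore in both views (gaps even left and right) and there's no contact force. Going deeper to a depth of about 75 mm.

```bash
python3 -m crank '[[[0,0,0.01],[0,0,0],0],[[0,0,0.02],[0,0,0],0],[[0,0,0.03],[0,0,0],0],[[0,0,0.04],[0,0,0],0],[[0,0,0.05],[0,0,0],0],[[0,0,0.056],[0,0,0],0],[[0,0,0.056],[0,0,0],0],[[0,0,0.056],[0,0,0],0]]'; python3 -c "
from ins import *
stat();delta(m+e*.003+a*(.1663-.08),Rt)"
```

```text
time: 8.05
eef_pos: [0.4371, -0.1783, 0.2386]
eef_rot: [0.272, 0.156, 0.948, 0.047]
contact_force: [-0.0, 0.4, -0.7]
opening: 0.0152
grip_force: 59.8
depth/lat [e,side,-depth] mm [  2.9  -0.6 -75.3] force [-0.43  0.38 -0.6 ] torque [0.03 0.35 0.02]
shift [-0.0002, 0.0004, 0.0047] turn [-0.0009, 0.0016, 0.0019]
```

Now I'll feel for the seal in 2.5 mm steps.

```bash
for i in 1; do python3 -m crank '[[[0,0,0.0025],[0,0,0],0],[[0,0,0.0025],[0,0,0],0]]' >/dev/null; python3 -c "
from ins import *
stat()"; python3 -m crank '[[[0,0,0.0025],[0,0,0],0],[[0,0,0.0025],[0,0,0],0]]'>/dev/null; python3 -c "
from ins import *
stat()"; python3 -m crank '[[[0,0,0.0025],[0,0,0],0],[[0,0,0.0025],[0,0,0],0]]'>/dev/null; python3 -c "
from ins import *
stat()"; done
```

```text
depth/lat [e,side,-depth] mm [  2.7  -0.5 -78. ] force [-1.03  0.22 -0.3 ] torque [-0.01  0.38 -0.  ]
depth/lat [e,side,-depth] mm [  2.6  -0.4 -80.7] force [-0.4  -0.06 -0.78] torque [-0.03  0.4   0.03]
depth/lat [e,side,-depth] mm [  2.6  -0.3 -83.2] force [-1.49 -0.83 -1.48] torque [ 0.    0.39 -0.01]
```

```bash
python3 -m crank '[[[0,0,0.0025],[0,0,0],0],[[0,0,0.0025],[0,0,0],0]]' >/dev/null; python3 -c "
from ins import *
stat()"; python3 -m crank '[[[0,0,0.0025],[0,0,0],0],[[0,0,0.0025],[0,0,0],0]]'>/dev/null; python3 -c "
from ins import *
stat()"
```

```text
depth/lat [e,side,-depth] mm [  2.6  -0.4 -85.7] force [-0.05  1.24 -0.07] torque [-0.03  0.32 -0.03]
depth/lat [e,side,-depth] mm [  2.6  -0.3 -88.2] force [-0.82 -0.25 -0.96] torque [ 0.02  0.39 -0.02]
```

```bash
python3 -m crank '[[[0,0,0],[0,0,0],0]]'>/dev/null; python3 -c "
from ins import *
stat()"
```

```text
depth/lat [e,side,-depth] mm [  2.8  -0.4 -88. ] force [-0.66  0.29 -0.49] torque [ 0.    0.34 -0.  ]
```

```bash
python3 -m crank '[[[0,0,0.0025],[0,0,0],0],[[0,0,0.0025],[0,0,0],0]]' >/dev/null; python3 -c "
from ins import *
stat()"; python3 -m crank '[[[0,0,0.0025],[0,0,0],0],[[0,0,0.0025],[0,0,0],0]]'>/dev/null; python3 -c "
from ins import *
stat()"
```

```text
depth/lat [e,side,-depth] mm [  2.8  -0.5 -90.6] force [-0.09  0.16 -0.52] torque [-0.09  0.27 -0.04]
depth/lat [e,side,-depth] mm [  2.7  -0.5 -93.1] force [-1.03 -0.5   1.4 ] torque [-0.15  0.29 -0.06]
```

```bash
python3 -m crank '[[[0,0,0.0025],[0,0,0],0],[[0,0,0.0025],[0,0,0],0]]' >/dev/null; python3 -c "
from ins import *
stat()"
```

```text
depth/lat [e,side,-depth] mm [  2.8  -0.5 -95.6] force [ 0.03 -0.9   2.21] torque [-0.06  0.34 -0.02]
```

Contact, with the seal at about 90.5 mm. I'll hold here for a moment and average the readings.

```bash
for i in 1 2 3 4; do python3 -m crank '[[[0,0,0],[0,0,0],0],[[0,0,0],[0,0,0],0]]' >/dev/null; python3 -c "
from ins import *
stat()"; done
```

```text
depth/lat [e,side,-depth] mm [  2.8  -0.5 -95.4] force [-0.64  0.64  2.92] torque [-0.05  0.35 -0.02]
depth/lat [e,side,-depth] mm [  2.8  -0.5 -95.5] force [0.27 0.67 3.  ] torque [-0.1   0.28 -0.  ]
depth/lat [e,side,-depth] mm [  2.8  -0.4 -95.5] force [-0.23  0.53  2.65] torque [-0.01  0.26 -0.03]
depth/lat [e,side,-depth] mm [  2.8  -0.4 -95.5] force [ 0.37 -0.37  2.45] torque [-0.06  0.29 -0.05]
```

That's about 3.3 N net, roughly 5 mm of give. Now I'll draw back to about 8 mm below the mouth, then push a second time.

```bash
python3 -m crank '[[[0,0,-0.01],[0,0,0],0],[[0,0,-0.025],[0,0,0],0],[[0,0,-0.04],[0,0,0],0],[[0,0,-0.055],[0,0,0],0],[[0,0,-0.07],[0,0,0],0],[[0,0,-0.08],[0,0,0],0],[[0,0,-0.0875],[0,0,0],0],[[0,0,-0.0875],[0,0,0],0],[[0,0,-0.0875],[0,0,0],0],[[0,0,-0.0875],[0,0,0],0]]'>/dev/null; python3 - <<'E'
from ins import *
stat();print(arm.sense()["time"])
S=arm.read_camera("side");T=arm.read_camera("top")
f=lambda c,x,y:cv2.resize(c["image"][y:y+75,x:x+75],(400,400),interpolation=cv2.INTER_CUBIC)
cv2.imwrite("pics/e.png",np.hstack([f(S,290,85),f(T,360,175)]))
E
```

```text
depth/lat [e,side,-depth] mm [ 2.4 -0.1 -8.4] force [-0.53 -0.1  -1.47] torque [-0.02  0.37  0.03]
12.425
```

View pics/e.png

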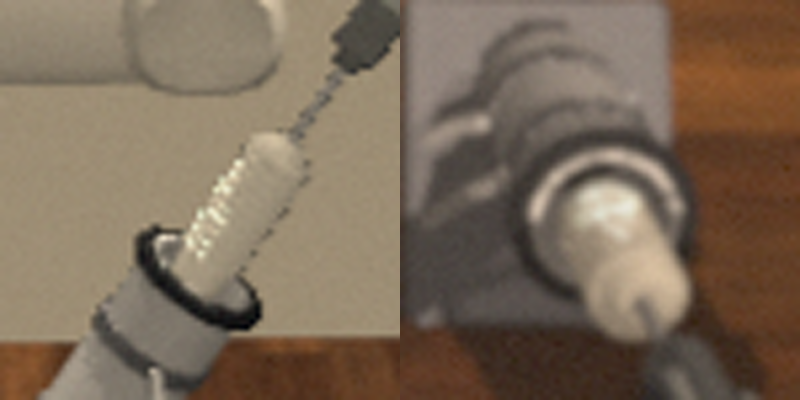

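The tip is just inside the mouth and centred. Second push, with a pause, then the draw-back.

```bash
python3 -m crank '[[[0,0,0.012],[0,0,0],0],[[0,0,0.027],[0,0,0],0],[[0,0,0.042],[0,0,0],0],[[0,0,0.057],[0,0,0],0],[[0,0,0.07],[0,0,0],0],[[0,0,0.078],[0,0,0],0],[[0,0,0.082],[0,0,0],0],[[0,0,0.085],[0,0,0],0],[[0,0,0.0875],[0,0,0],0],[[0,0,0.0875],[0,0,0],0]]'>/dev/null;for i in 1 2 3; do python3 -c "
from ins import *
stat()";  python3 -m crank '[[[0,0,0],[0,0,0],0],[[0,0,0],[0,0,0],0],[[0,0,0],[0,0,0],0]]' >/dev/null; done; python3 -c "
from ins import *
stat()"
```

```text
depth/lat [e,side,-depth] mm [  2.9  -0.5 -95.4] force [-0.82 -0.51  2.33] torque [0.28 0.66 0.15]
depth/lat [e,side,-depth] mm [  2.8  -0.5 -95.4] force [-1.59  0.75  3.02] torque [0.35 0.6  0.23]
depth/lat [e,side,-depth] mm [  2.8  -0.5 -95.5] force [-0.63  1.65  3.4 ] torque [0.3  0.59 0.18]
depth/lat [e,side,-depth] mm [  2.8  -0.5 -95.5] force [-0.76  0.59  2.28] torque [0.24 0.61 0.17]
```

```bash
python3 -m crank '[[[0,0,-0.01],[0,0,0],0],[[0,0,-0.025],[0,0,0],0],[[0,0,-0.04],[0,0,0],0],[[0,0,-0.055],[0,0,0],0],[[0,0,-0.07],[0,0,0],0],[[0,0,-0.08],[0,0,0],0],[[0,0,-0.0875],[0,0,0],0],[[0,0,-0.0875],[0,0,0],0],[[0,0,-0.0875],[0,0,0],0],[[0,0,-0.0875],[0,0,0],0]]'>/dev/null; python3 -c "
from ins import *
stat()"
python3 -m crank '[[[0,0,0.012],[0,0,0],0],[[0,0,0.027],[0,0,0],0],[[0,0,0.042],[0,0,0],0],[[0,0,0.057],[0,0,0],0],[[0,0,0.07],[0,0,0],0],[[0,0,0.078],[0,0,0],0],[[0,0,0.082],[0,0,0],0],[[0,0,0.085],[0,0,0],0],[[0,0,0.0875],[0,0,0],0],[[0,0,0.0875],[0,0,0],0]]'>/dev/null;for i in 1 2 3; do python3 -c "
from ins import *
stat()";  python3 -m crank '[[[0,0,0],[0,0,0],0],[[0,0,0],[0,0,0],0],[[0,0,0],[0,0,0],0]]' >/dev/null; done; python3 -c "
from ins import *
stat()"
```

```text
depth/lat [e,side,-depth] mm [ 2.4 -0.1 -8.4] force [-0.81  0.6  -0.54] torque [-0.08  0.32 -0.07]
depth/lat [e,side,-depth] mm [  2.8  -0.5 -95.4] force [-0.81  1.1   3.53] torque [0.3  0.65 0.22]
depth/lat [e,side,-depth] mm [  2.8  -0.5 -95.4] force [-0.76  0.91  1.6 ] torque [0.35 0.62 0.21]
depth/lat [e,side,-depth] mm [  2.8  -0.5 -95.5] force [-0.66  0.87  2.21] torque [0.29 0.63 0.21]
depth/lat [e,side,-depth] mm [  2.8  -0.5 -95.5] force [-1.36  0.15  3.26] torque [0.3  0.65 0.17]
```

All three pushes showed about 3 N. Now draw up, pause near the mouth, and take the brush out along the axis.

```bash
python3 -m crank '[[[0,0,-0.01],[0,0,0],0],[[0,0,-0.03],[0,0,0],0],[[0,0,-0.05],[0,0,0],0],[[0,0,-0.07],[0,0,0],0],[[0,0,-0.0875],[0,0,0],0],[[0,0,-0.0875],[0,0,0],0],[[0,0,-0.0875],[0,0,0],0],[[0,0,-0.105],[0,0,0],0],[[0,0,-0.125],[0,0,0],0],[[0,0,-0.125],[0,0,0],0]]'; python3 - <<'E'
from ins import *
stat()
Q0=down(2.8033-np.pi/2); Q0=R.from_quat([.17,.986,0,0])
P,Q=pose();print(P)
Ry=lambda t:R.from_euler("Y",-np.deg2rad(32*t))*Q0
delta([.375,0,.37],Q)
delta([.3865,.1794,.36],Ry(0))
delta([.3865,.1794,.25],Ry(0))
E
```

```text
time: 19.77
eef_pos: [0.3814, -0.179, 0.3277]
eef_rot: [0.272, 0.157, 0.948, 0.047]
contact_force: [0.4, -0.1, -1.1]
opening: 0.0155
grip_force: 59.8
depth/lat [e,side,-depth] mm [ 3.  -0.8 29.7] force [-0.24 -0.14 -1.17] torque [0.04 0.38 0.  ]
[ 0.38143318 -0.17895038  0.3276529 ]
shift [0.0416, 0.175, -0.0387] turn [0.0, 0.0, 0.0]
shift [0.0952, 0.3462, -0.0236] turn [0.1869, 0.528, 0.0139]
shift [0.1504, 0.3271, 0.0696] turn [0.1869, 0.528, 0.0139]
```

```bash
python3 -m crank '[[[0.01,0.045,-0.018],[0,0,0],0],[[0.022,0.095,-0.032],[0,0,0],0],[[0.034,0.145,-0.038],[0,0,0],0],[[0.045,0.19,-0.038],[0.03,0.09,0.002],0],[[0.058,0.235,-0.036],[0.07,0.21,0.006],0],[[0.073,0.285,-0.032],[0.115,0.33,0.009],0],[[0.087,0.325,-0.028],[0.16,0.45,0.012],0],[[0.0952,0.3462,-0.0236],[0.187,0.528,0.014],0],[[0.0952,0.3462,-0.0236],[0.187,0.528,0.014],0],[[0.0952,0.3462,-0.0236],[0.187,0.528,0.014],0]]'; python3 -m crank '[[[0,0,0],[0,0,0],0],[[0,0,0],[0,0,0],0]]'>/dev/null; python3 - <<'E'
from chk import *
P,Q=pose();print(P,Q.as_quat(),Q.as_matrix()[:,2])
S=arm.read_camera("side");T=arm.read_camera("top")
tp,Q=tip()
th=np.linspace(0,6.28,60)
def f(c,x,y,w):
    k=400/w;im=cv2.resize(c["image"][y:y+w,x:x+w],(400,400),interpolation=cv2.INTER_CUBIC)
    d=lambda P,col:cv2.polylines(im,[((proj(c,P)-[x-.5,y-.5])*k).astype(np.int32)],True,col,1)
    d(np.c_[.386+.0335*np.cos(th),.180+.0335*np.sin(th),0*th+.07],(0,255,0))
    ax=-Q.apply([0,0,1]);d([tp,tp+ax*.13],(0,0,255));return im
cv2.imwrite("pics/f.png",np.hstack([f(S,335,150,110),f(T,175,205,90)]))
delta([.3865,.1794,.1715],R.from_quat([.17,.986,0,0]))
E
```

```text
time: 21.02
eef_pos: [0.3863, 0.1805, 0.3587]
eef_rot: [-0.001, 0.168, 0.986, -0.0]
contact_force: [-0.2, -0.6, -0.3]
opening: 0.0155
grip_force: 59.7
[0.38594473 0.1785252  0.36070769] [1.70565595e-01 9.85345756e-01 7.38745787e-04 7.56492328e-04] [ 0.00174282  0.00119778 -0.99999776]
shift [-0.0001, 0.0004, 0.1891] turn [0.0015, 0.0007, -0.001]
```

View pics/f.png

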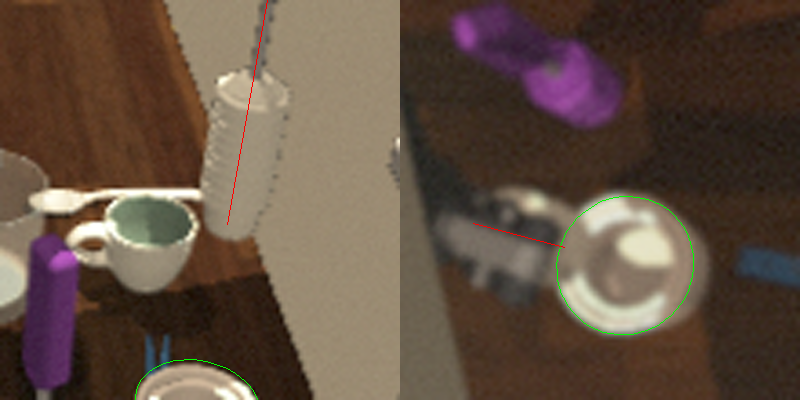

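The brush is upright, and its axis matches the line it was lifted along. Lowering it now, slowly at the end.

```bash
python3 -m crank '[[[0,0.0004,0.035],[0.001,0.001,-0.001],0],[[0,0.0004,0.075],[0.001,0.001,-0.001],0],[[0,0.0004,0.1],[0.001,0.001,-0.001],0],[[0,0.0004,0.12],[0.001,0.001,-0.001],0],[[0,0.0004,0.14],[0.001,0.001,-0.001],0],[[0,0.0004,0.16],[0.001,0.001,-0.001],0],[[0,0.0004,0.175],[0.001,0.001,-0.001],0],[[0,0.0004,0.183],[0.001,0.001,-0.001],0],[[0,0.0004,0.186],[0.001,0.001,-0.001],0],[[0,0.0004,0.186],[0.001,0.001,-0.001],0]]'; python3 -c "
from ins import *
s=arm.sense();print(s['contact_force'],s['wrist_torque'],s['eef_pos'])"
```

```text
time: 22.62
eef_pos: [0.3863, 0.1802, 0.1743]
eef_rot: [-0.001, 0.169, 0.986, -0.0]
contact_force: [-0.7, 0.4, -1.2]
opening: 0.0153
grip_force: 59.8
[-0.71869733  0.43512455 -1.2425613 ] [-0.02031163  0.00446158  0.1034279 ] [0.38633996 0.1801787  0.17427   ]
```

Nothing has touched yet. I'll go 3 mm further down, then let go gradually and back out upward.

```bash
python3 -m crank '[[[0,0,0.0015],[0,0,0],0],[[0,0,0.003],[0,0,0],0],[[0,0,0.003],[0,0,0],0]]'; python3 -m crank '[[[0,0,0],[0,0,0],0.3],[[0,0,0],[0,0,0],0.4],[[0,0,0],[0,0,0],0.6],[[0,0,0],[0,0,0],0.8],[[0,0,0],[0,0,0],1],[[0,0,0],[0,0,0],1],[[0,0,0],[0,0,0],1]]'; python3 -m crank '[[[0,0,-0.01],[0,0,0],1],[[0,0,-0.03],[0,0,0],1],[[0,0,-0.06],[0,0,0],1],[[0,0,-0.1],[0,0,0],1],[[0,0,-0.15],[0,0,0],1],[[0,0,-0.15],[0,0,0],1],[[0,0,-0.15],[0,0,0],1]]'; python3 - <<'E'
from h import *
S=arm.read_camera("side");T=arm.read_camera("top")
f=lambda c,x,y,w:cv2.resize(c["image"][y:y+w,x:x+w],(400,400),interpolation=cv2.INTER_CUBIC)
cv2.imwrite("pics/g.png",np.hstack([f(S,255,120,190),f(T,180,120,250)]))
E
```

```text
time: 23.0
eef_pos: [0.3863, 0.1802, 0.171]
eef_rot: [-0.001, 0.169, 0.986, -0.0]
contact_force: [1.1, 0.8, -0.1]
opening: 0.0154
grip_force: 59.9
time: 23.88
eef_pos: [0.3862, 0.1802, 0.171]
eef_rot: [-0.001, 0.169, 0.986, -0.0]
contact_force: [0.3, -0.8, 0.8]
opening: 0.0852
grip_force: 0.0
time: 24.75
eef_pos: [0.3864, 0.1801, 0.321]
eef_rot: [-0.001, 0.169, 0.986, -0.0]
contact_force: [0.4, -0.9, 0.5]
opening: 0.0854
grip_force: 0.0
```

View pics/g.png

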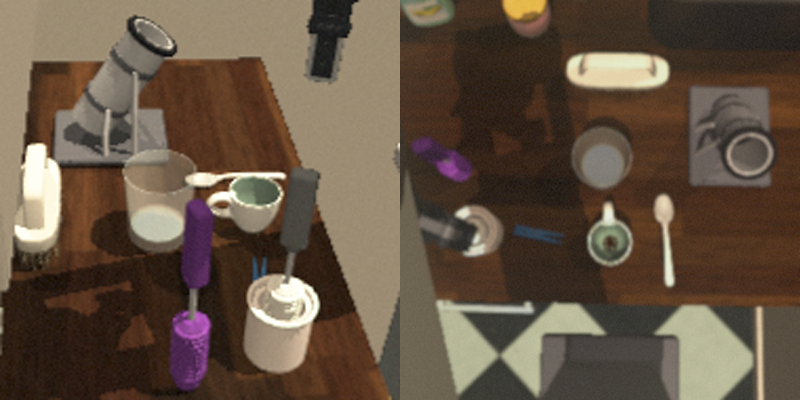

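The brush stands upright in its pot at about (290,250) in the side crop. The gripper is clear above it and the other things haven't moved. Handing in.

```bash
python3 -c "
from rig import arm
print(arm.finish_job())"
```

```text
the job is handed in; nothing more can be done
None
```

I scrubbed the press with three gentle pushes (about 3 N each, with a pause and draw-back after each), stood the brush back upright in its drip pot, let go, and handed the job in at about 25 s.

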